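# Reset the dust extractor under its push-latch cover

### The job

The dust extractor of the shoe repair bench has tripped: press the flat cover of the grey switch box in with a shut fingertip and let it pop fully open, then press the raised end of the rocker switch inside all the way down. Then push the cover shut and press it in until it latches, and leave it closed. Only push with the fingers; leave the things around, including those on the box, where they are.

Things in the scene. Friction and masses are not known exactly. Their poses are not given: they have to be found in the camera images.
- switch_box: grey steel switch box fixed to the table, 160 mm (its x) by 260 mm (its y, -110 to +150) by 60 mm high; origin on the table surface. Under its cover is an open well (x -62 to 62, y -74 to 32), its floor 20 mm above the table, with the rocker switch in it. The deck (y 50 to 150, 60 mm high) behind the hinge carries a tin and a heel.
- cover_hinge (a point): middle of the cover's hinge axis, at (0, 50, 60) mm in the switch box and with its axes. The axis runs along x; the cover lies from it towards -y when shut, 120 mm to its free edge, and stands upright over it when open. To shut it, push its outer face (the +y side) over towards -y and down: 1 to 3 N near its free edge.
- cover (a joint): angle of the cover, a flat aluminium plate 118 x 118 x 5 mm, top 67 mm above the table when latched. 0 = latched, 1.5 = fully open, negative = pressed in. Push-push latch: press near the free edge to the stop (6 mm, about -0.065) and let go: a latched cover springs open to 1.5 within about 1 s; an open one pushed shut and pressed to the stop stays at 0. Leave it open 2 s or more.
- cover_press (a point): point on the cover's upper face, mid-width, 95 mm from the hinge: where to press. Moves with the cover. The spring pushes back with about 2.5 N here, 6 N reaches the stop; a press short of -0.05 does nothing. A fingertip left above the cover holds it back: lift it 130 mm or more to let the cover swing up beneath it.
- rocker (a joint): black rocker switch in the well, 52 mm along the box's x, 24 mm along y, its pivot at (0, -25, 30) mm in the switch box. 0 = tripped, the half towards -x (the robot's side) tilted up by 0.4 rad; 0.4 = reset, that half pressed down level (its face 33 mm above the table), the other raised. It stays where it is left; about 3 N on the raised end moves it.
- rocker_raised (a point): point on the upper face of the raised half of the rocker, 18 mm from the pivot towards its end, about 40 mm above the table when tripped: where to press. Moves with the rocker.
- polish_tin: round flat dark steel polish tin, 64 mm across, 24 mm high, standing on the deck of the switch box behind the hinge; origin at the centre of its underside
- heel: black rubber shoe heel, D-shaped, 50 x 48 x 14 mm, lying on the deck behind the hinge; origin on its underside
- shoe_brush: wooden shoe brush 150 x 45 x 40 mm, bristles down, on the table on the robot's side of the switch box; origin at the centre of its underside, x along its length
- tack_jar: clear jar with a steel cap, 60 mm across, 70 mm high, on the table beyond the switch box; origin at the centre of its underside
- glue_bottle: green bottle 64 mm across, 170 mm high, on the left of the table; origin at the centre of its underside
- hammer: hammer lying on the right of the table, its x along the handle; origin at the middle of its underside
- shoe_last: wooden shoe last about 225 mm long, 70 mm wide, 100 mm high, on the left of the table; x towards the toe; origin on its underside
- cork_block: cork sanding block 90 x 50 x 35 mm, on the right of the table; origin at the centre of its underside

How it is judged:
On the way, in this order (a step that is already met when the one before it is completed fails the run):
1. the latched cover is pressed in (value of joint cover below -0.03 rad), for 0.02 s.
2. the cover has popped fully open (value of joint cover above 1.35 rad), for 0.2 s.
3. the rocker's raised end is pressed down, with the cover open (value of joint rocker above 0.3 rad and value of joint cover above 0.8 rad), for 0.1 s.
4. the cover is pressed in again (value of joint cover below -0.03 rad), for 0.02 s.
At the end, for the whole second after the job is handed in: the cover is latched shut (within 0.03 rad of 0) with nothing holding it, the rocker is pressed over (above 0.3 rad), and every bystander is within 25 mm of where it was (value of joint cover between -0.03 and 0.03 rad and velocity of joint cover below 0.05 rad/s and value of joint rocker above 0.3 rad and distance of each of polish_tin, heel, shoe_brush, tack_jar, glue_bottle, hammer, shoe_last, cork_block from where it was at the start of the episode below 0.025 m); the robot touches nothing.
It fails at once if a thing standing about is lifted, carried or pushed away (over 25 mm) (not (distance of each of polish_tin, heel, shoe_brush, tack_jar, glue_bottle, hammer, shoe_last, cork_block from where it was at the start of the episode below 0.025 m)).
It also fails if it takes over 58 s, if anything falls off the work surface, if the arm or the gripper's body presses on something with over 40 N, if the wrist force passes 120 N, or if a joint passes its speed limit or range.

### The arm

A 6-joint arm with a two-finger parallel gripper is mounted at the origin on the work surface. World frame = base frame: x ahead of the robot, y to its left, z up, the work surface at z = 0. Lengths are in m, angles in rad, forces in N, time in s.
With the tool pointing down it reaches from about 0.375 to 0.975 m from the base axis. Payload 3.8 kg.
Tool frame: the origin (TCP) lies midway between the tips of the shut fingers; the grasp point (between the pads) lies 19 mm behind it; z points along the fingers, y is the line along which they close (so a half turn about z gives the same grasp; the last joint's range is limited). The gripper opens to 85 mm and grips with 20 to 120 N. Pads are 22 mm wide; open, the fingers measure 114 mm over their backs; the gripper's body (76 mm by 85 mm) begins 54 mm behind the grasp point. The pads swing forward as they close: fully open they stand 13 mm farther back than shut.
Start: joints at [-0.037, 0.264, 1.604, -0, 1.274, -0.037], TCP at [0.675, -0, 0.231] pointing down, gripper open.
Joint ranges: [-2.63, 2.63], [-0.94, 2.18], [0.31, 2.57], [-1.31, 4.45], [0, 2.66], [-2.55, 2.55]. Speed limits (rad/s): [2.57, 2.57, 3.14, 3.14, 3.14, 3.14].

### API

Orientations are given as a rotation vector (axis times angle).
In Python, from workcell import bot gives the robot as it stands.
- The arm moves only by the tool step_arm, never from a script. Its argument "motion" is a list of rows, each a list of 5 numbers: the finger opening in cm, from 0 to 8.54, then the shift along the tool's x, y, z in cm, then the turn about the tool's z in degrees. In form: [[claw, dx, dy, dz, twist], ...]. A call has 1 to 20 rows; each row is the pose to reach, as a shift and turn from the pose commanded when the call began, along the tool's axes at that moment; what a row does not reach only later rows make up. A row lasts 1/10 s, in which the tool goes at most 50 mm and 8.59 degrees, less where a joint would pass 70% of its speed; a pose out of reach is approached as far as the arm can. A call with a gripper value outside its range is refused whole. The fingers move at their own pace and stop on an object; "force" is the grip in N (left out, the last holds). Time passes only in rows, so rows that repeat a pose let the fingers close. It gives the time, the measured TCP pose, the force, the opening and the grip force at its end, in the units of the state.
- bot.read_state(): the state, without advancing time (a new reading comes with each control period).
- bot.read_camera(name): name is "scene" or "side" or "wrist"; returns (picture, depth): 400x640x3 uint8, red, green, blue; 400x640 float32, m along the optical axis (not along the pixel's ray), 0 where there is no reading.
- bot.calibration(name): a dict with "mtx" (3x3 intrinsics, pixels), "origin" and "orientation" of the camera in the world; the wrist camera has in their place "T_tool_cam" (4x4, takes a point from camera to tool coordinates, whose origin is the TCP and whose axes are the flange's). Camera axes: x right, y up, looking along -z (the intrinsics and any distortion apply to the point x, -y, -z); pixel columns grow to the right and rows downward; lengths in m; the calibration is good to about 2 mm. A picture is of the moment at which its call begins: read the wrist's pose just before it. calibration takes no time and is no camera call.
- bot.finish_job(): hands the job in; it is judged then, once.
The state is a dict: "time": time; "q": joint angles; "joint_vel": joint speeds; "joint_torque": joint torques, N m; "tool_pos": TCP position; "tcp_rot": TCP orientation; "wrist_force": force on the tool from outside, world axes, zero at the start; "torque": the same for the moment, N m; "width": opening from 0.0 (shut) to 1.0 (fully open); "grip_force": force on a finger pad.
Only numpy, scipy, OpenCV 4.12 (cv2) and the standard library are available. Lean on these libraries where they do the work, as an engineer would, in place of code of your own. Each camera call takes 0.05 s, during which the arm holds its last target. There are 200 camera calls.

## Working session

There is one attempt and no reset: what is moved stays moved. The work goes in short steps, Python scripts to look and compute and a tool call to move; the robot and the scene stay as the last step left them, time stands still between calls to the robot, and variables do not carry over. Pictures are saved under pics/ and viewed, at most 10 in all, crops included, and the job is handed in when it is done.

Besides the shell and the picture viewer there is one more tool, called after "Call:" as name(argument=value, ...), one argument or row to a line, values as JSON. step_arm: Moves the arm, as the interface text tells. Its arguments: {"type":"object","properties":{"motion":{"type":"array","items":{"type":"array","items":{"type":"number"}}},"force":{"type":"number"}},"required":["motion"]}

```bash
mkdir -p pics; cat > h.py <<'E'
import numpy as np, cv2
from scipy.spatial.transform import Rotation as R
from workcell import bot
def cam(n):
    s=bot.read_state(); p,d=bot.read_camera(n); c=bot.calibration(n)
    if n=="wrist":
        T=np.eye(4);T[:3,:3]=R.from_rotvec(s["tcp_rot"]).as_matrix();T[:3,3]=s["tool_pos"];T=T@np.array(c["T_tool_cam"])
        Rm,o=T[:3,:3],T[:3,3]
    else:
        o=np.array(c["origin"]);q=np.array(c["orientation"])
        Rm=q if q.shape==(3,3) else R.from_rotvec(q).as_matrix()
    return p,d,np.array(c["mtx"]),Rm,o,c
def cloud(d,K,Rm,o):
    v,u=np.mgrid[:d.shape[0],:d.shape[1]]
    x=(u-K[0,2])/K[0,0];y=(v-K[1,2])/K[1,1]
    P=np.stack([x*d,-y*d,-d],-1)
    P=P@Rm.T+o; P[d<=0]=np.nan
    return P
E
python3 - <<'E'
from h import *
s=bot.read_state();print(s)
for n in ["scene","side","wrist"]:
    p,d,K,Rm,o,c=cam(n);print(n,c)
    cv2.imwrite(f"pics/{n}0.png",p[:,:,::-1]);np.savez(f"{n}0.npz",p=p,P=cloud(d,K,Rm,o))
E
```

```text
{'time': 0.0, 'q': array([-3.69179667e-02,  2.64764678e-01,  1.60542757e+00,  1.18953715e-05,
        1.27368586e+00, -3.68455964e-02]), 'joint_vel': array([ 0.00073298,  0.00108424, -0.0009885 ,  0.0005184 , -0.00086217,
        0.00231956]), 'joint_torque': array([ 6.10465631e-04, -5.15121067e+01, -3.67308676e+01, -4.07824507e-05,
        1.31324201e-02,  1.46811578e-05]), 'tool_pos': array([6.74246269e-01, 1.78195827e-05, 2.29925331e-01]), 'tcp_rot': array([-2.22033546, -2.22016702,  0.00242879]), 'wrist_force': array([-0.10630964, -0.46290636, -0.01344262]), 'torque': array([-0.06578615,  0.03744618, -0.02966072]), 'grip_force': 0.0, 'width': 1.0010732131896105}
scene {'mtx': array([[489.02645334,   0.        , 326.14689562],
       [  0.        , 489.02645334, 204.22833333],
       [  0.        ,   0.        ,   1.        ]]), 'origin': array([ 1.15439089, -0.81318241,  1.25351027]), 'orientation': array([0.67585964, 0.22470975, 0.67041417])}
side {'mtx': array([[498.67326775,   0.        , 314.42726682],
       [  0.        , 498.67326775, 201.12731692],
       [  0.        ,   0.        ,   1.        ]]), 'origin': array([ 0.38296088, -1.0290274 ,  1.16692754]), 'orientation': array([ 0.75220573, -0.06053558, -0.16466082])}
wrist {'mtx': array([[313.59568448,   0.        , 320.49840459],
       [  0.        , 313.59568448, 193.25728432],
       [  0.        ,   0.        ,   1.        ]]), 'T_tool_cam': array([[ 3.72814607e-04,  9.61400168e-01,  2.75153737e-01,
         7.08014138e-02],
       [ 9.99999716e-01, -5.38785211e-04,  5.27609374e-04,
         4.17514159e-04],
       [ 6.55492504e-04,  2.75153462e-01, -9.61400095e-01,
        -1.43157230e-01],
       [ 0.00000000e+00,  0.00000000e+00,  0.00000000e+00,
         1.00000000e+00]])}
```

View pics/scene0.png

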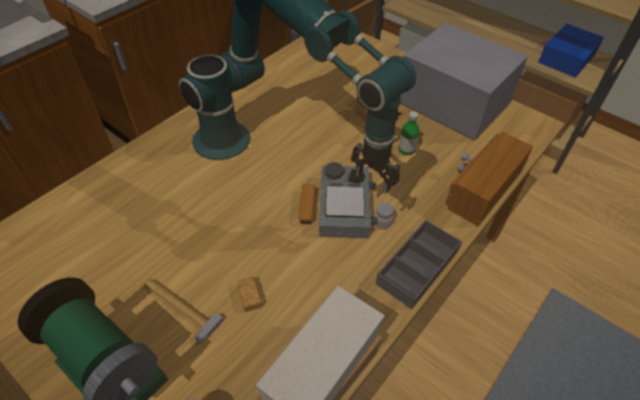

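View pics/wrist0.png

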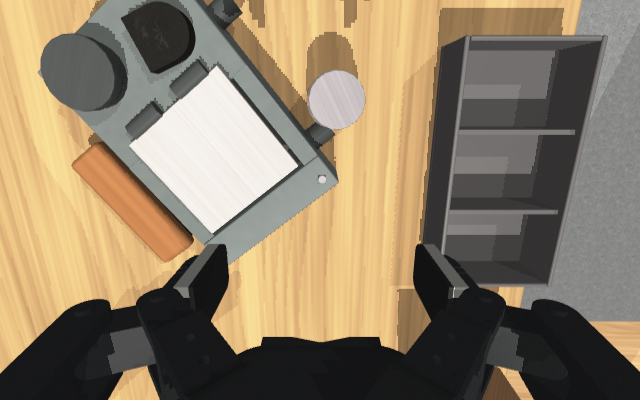

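```bash
python3 - <<'E'
from h import *
# points at box-top / cover heights, and at deck objects
for n in ["scene","side","wrist"]:
    P=np.load(n+"0.npz")["P"].reshape(-1,3)
    for a,b in [(.055,.063),(.064,.072)]:
        m=(P[:,2]>a)&(P[:,2]<b)&(P[:,0]>.35)&(P[:,0]<1)&(abs(P[:,1])<.4)
        Q=P[m,:2]
        print(n,a,len(Q),np.percentile(Q,[1,50,99],axis=0).round(3).tolist() if len(Q) else "")
        # biggest grid cluster
        g=np.zeros((700,800),np.uint8);ij=((Q-[.35,-.4])*1000).astype(int);g[ij[:,0],ij[:,1]]=255
        g=cv2.morphologyEx(g,cv2.MORPH_CLOSE,np.ones((9,9)));g=cv2.morphologyEx(g,cv2.MORPH_OPEN,np.ones((9,9)))
        cs,_=cv2.findContours(g,0,2)
        for c in sorted(cs,key=cv2.contourArea)[-2:]:
            (cx,cy),sz,an=cv2.minAreaRect(c)
            print("   rect world xy",round(cy/1000+.35,3),round(cx/1000-.4,3),np.round(sz,0),round(an,1),cv2.contourArea(c))
E
```

```text
scene 0.055 1845 [[0.434, -0.133], [0.606, 0.026], [0.936, 0.379]]
   rect world xy 0.54 0.169 [13. 11.] 90.0 142.5
   rect world xy 0.552 0.041 [160. 261.] 52.1 13231.0
scene 0.064 1237 [[0.476, -0.054], [0.576, 0.043], [0.935, 0.384]]
   rect world xy 0.69 0.07 [49. 53.] 90.0 1931.5
   rect world xy 0.568 0.022 [118. 134.] 50.4 13075.0
side 0.055 1865 [[0.423, -0.356], [0.587, 0.016], [0.934, 0.375]]
   rect world xy 0.512 0.162 [69. 26.] 47.5 889.0
   rect world xy 0.551 0.04 [165. 261.] 51.8 12675.5
side 0.064 1247 [[0.46, -0.32], [0.57, 0.039], [0.914, 0.382]]
   rect world xy 0.689 0.067 [49. 50.] 90.0 1900.5
   rect world xy 0.567 0.02 [122. 133.] 52.6 13248.5
wrist 0.055 21949 [[0.452, -0.125], [0.589, 0.056], [0.934, 0.157]]
   rect world xy 0.55 0.045 [161. 261.] 52.0 15576.5
wrist 0.064 18721 [[0.491, -0.046], [0.573, 0.04], [0.709, 0.111]]
   rect world xy 0.689 0.073 [51. 51.] 90.0 2092.0
   rect world xy 0.56 0.032 [119. 147.] 52.0 14914.0
```

The wrist view shows the white cover centred near (215,150), the tin at (83,72) and the heel at (160,35) on the deck to the upper left, and the jar at (335,100). From depth, the box yaw is about 38° and its origin about (0.564, 0.025). The measured 160x261 rectangle matches the given size. That puts the press point at about (0.592, -0.010, 0.067), and a twist of +52° lines tool x up with box x.

Call:
step_arm(
  motion=[
    [0,-1,-4,0,8],
    [0,-1,-8.3,0,16],
    [0,-1,-8.3,0,24],
    [0,-1,-8.3,0,32],
    [0,-1,-8.3,0,40],
    [0,-1,-8.3,0,48],
    [0,-1,-8.3,0,52],
    [0,-1,-8.3,5,52],
    [0,-1,-8.3,10,52],
    [0,-1,-8.3,13,52],
    [0,-1,-8.3,13,52],
    [0,-1,-8.3,13,52],
  ],
  force=60,
)

```text
time: 1.35
tool_pos: [0.5917, -0.01, 0.1011]
tcp_rot: [-2.97, -1.023, 0.002]
wrist_force: [0.7, 0.4, 0.2]
width: -0.001
grip_force: 0.0
```

```bash
python3 - <<'E'
from h import *
s=bot.read_state();M=R.from_rotvec(s["tcp_rot"]).as_matrix()
print(s["tool_pos"],M.round(3),s["wrist_force"],s["width"],s["q"][5])
p,d,K,Rm,o,c=cam("wrist");cv2.imwrite("pics/w1.png",p[:,:,::-1])
P=cloud(d,K,Rm,o)
b=R.from_euler("z",38,degrees=True).as_matrix()
Q=(P-[.564,.025,0])@b
np.save("Q1.npy",Q)
q=Q.reshape(-1,3);m=(q[:,2]>.063)&(q[:,2]<.072)&(abs(q[:,0])<.09)&(q[:,1]<.05)&(q[:,1]>-.12)
print("cover box-frame",np.percentile(q[m],[1,50,99],axis=0).round(4))
print(cv2.minAreaRect((q[m][:,:2]*1000).astype(np.float32)))
E
```

```text
[ 0.59173991 -0.0099604   0.10113971] [[ 0.788  0.616 -0.001]
 [ 0.616 -0.788  0.   ]
 [-0.001 -0.001 -1.   ]] [0.69291966 0.35582322 0.20139056] -0.0008745275457349823 0.848635825537611
cover box-frame [[-0.0441 -0.0636  0.0663]
 [ 0.021  -0.0011  0.0678]
 [ 0.0607  0.0491  0.0693]]
((9.42343521118164, -21.954116821289062), (116.4998779296875, 155.2793426513672), 5.4672532081604)
```

The fingertip is over the press point, and the cover edges agree to about 2 mm. Next I press slowly to the stop.

Call:
step_arm(
  motion=[
    [0,0,0,2,0],
    [0,0,0,3,0],
    [0,0,0,3.4,0],
    [0,0,0,3.8,0],
    [0,0,0,4.1,0],
    [0,0,0,4.3,0],
    [0,0,0,4.3,0],
  ],
)

```text
time: 2.1
tool_pos: [0.593, -0.0102, 0.0604]
tcp_rot: [2.97, 1.023, 0.002]
wrist_force: [-2.6, -0.7, 8.8]
width: -0.001
grip_force: 4.8
```

It is at the stop, with 8.8 N at z=0.0604. Now I lift away quickly.

Call:
step_arm(
  motion=[
    [0,0,0,-5,0],
    [0,0,1,-10,0],
    [0,0,2,-15,0],
    [0,0,2,-19,0],
    [0,0,2,-19,0],
    [0,0,2,-19,0],
    [0,0,2,-19,0],
    [0,0,2,-19,0],
    [0,0,2,-19,0],
    [0,0,2,-19,0],
    [0,0,2,-19,0],
    [0,0,2,-19,0],
    [0,0,2,-19,0],
    [0,0,2,-19,0],
  ],
)

```text
time: 3.5
tool_pos: [0.6044, -0.0258, 0.2483]
tcp_rot: [2.97, 1.023, 0.0]
wrist_force: [0.5, 0.2, -1.2]
width: -0.004
grip_force: 0.0
```

```bash
python3 - <<'E'
from h import *
s=bot.read_state();print(s["tool_pos"],s["wrist_force"])
b=R.from_euler("z",38,degrees=True).as_matrix()
p,d,K,Rm,o,c=cam("wrist");cv2.imwrite("pics/w2.png",p[:,:,::-1])
Q=(cloud(d,K,Rm,o)-[.564,.025,0])@b
q=Q.reshape(-1,3);q=q[~np.isnan(q[:,0])]
m=(abs(q[:,0])<.04)&(q[:,1]>-.037)&(q[:,1]<-.013)&(q[:,2]<.055)&(q[:,2]>.022)
print("rocker",np.percentile(q[m],[1,50,99],axis=0).round(4))
for x in np.arange(-.03,.031,.006):
    k=m&(abs(q[:,0]-x)<.002);print(round(x,3),k.sum(),q[k].mean(0).round(4)[1:] if k.any() else "")
for n in ["scene","side"]:
    p,d,K,Rm,o,c=cam(n)
    q=((cloud(d,K,Rm,o)-[.564,.025,0])@b).reshape(-1,3)
    m=(abs(q[:,0])<.055)&(q[:,1]>.02)&(q[:,1]<.08)&(q[:,2]>.09)&(q[:,2]<.2)
    print(n,"cover",m.sum(),np.percentile(q[m],[2,50,98],axis=0).round(3) if m.any() else "")
E
```

```text
[ 0.60436615 -0.0257538   0.24833899] [ 0.50326517  0.17672727 -1.21208955]
rocker [[-0.0373 -0.0367  0.0221]
 [ 0.0048 -0.0255  0.0335]
 [ 0.0371 -0.0132  0.0428]]
-0.03 34 [-0.0254  0.0256]
-0.024 15 [-0.0336  0.0264]
-0.018 74 [-0.0252  0.0389]
-0.012 82 [-0.0245  0.0372]
-0.006 68 [-0.0249  0.0348]
-0.0 79 [-0.0247  0.0333]
0.006 71 [-0.0252  0.0323]
0.012 65 [-0.0249  0.0324]
0.018 67 [-0.0255  0.0322]
0.024 86 [-0.0253  0.0323]
0.03 91 [-0.025   0.0275]
scene cover 528 [[-0.053  0.045  0.092]
 [-0.01   0.05   0.133]
 [ 0.053  0.057  0.18 ]]
side cover 529 [[-0.053  0.044  0.092]
 [-0.002  0.049  0.138]
 [ 0.052  0.054  0.18 ]]
```

View pics/w2.png

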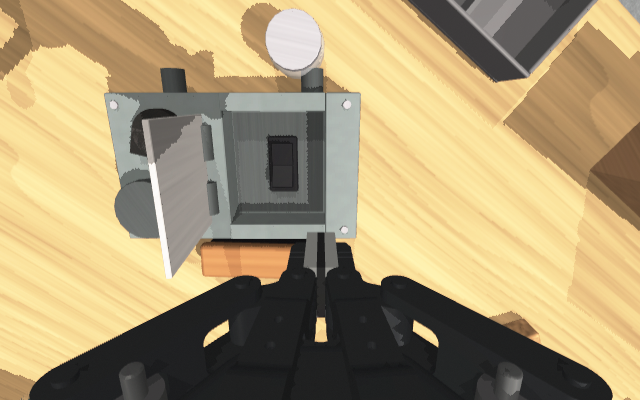

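The cover stands upright (top z 0.180, y≈0.05) and the rocker is at (283,163) in the picture. Its profile matches the box frame: raised towards -x, about 39 mm high at x=-18. The linkage looks wide, so I check its extent against the open cover before descending.

```bash
python3 - <<'E'
from h import *
d=np.zeros(0)
p,d,K,Rm,o,c=cam("wrist");s=bot.read_state()
M=R.from_rotvec(s["tcp_rot"]).as_matrix()
T=(cloud(d,K,Rm,o)-s["tool_pos"])@M
t=T.reshape(-1,3);t=t[~np.isnan(t[:,0])]
for z in np.arange(-.12,.006,.01):
    k=(abs(t[:,2]-z)<.005)&(abs(t[:,1])<.09)&(t[:,0]<.03)
    if k.sum()>5: print(round(z,3),k.sum(),t[k].min(0).round(3),t[k].max(0).round(3))
b=R.from_euler("z",38,degrees=True).as_matrix()
print("tcp box",(s["tool_pos"]-[.564,.025,0])@b)
E
```

```text
-0.1 3199 [ 0.015 -0.02  -0.101] [ 0.023  0.019 -0.095]
-0.09 14330 [ 0.004 -0.063 -0.095] [ 0.022  0.061 -0.085]
-0.08 12662 [-0.007 -0.061 -0.085] [ 0.019  0.061 -0.075]
-0.07 8343 [-0.008 -0.054 -0.075] [ 0.019  0.053 -0.065]
-0.06 6446 [-0.008 -0.046 -0.065] [ 0.017  0.044 -0.055]
-0.05 3733 [-0.012 -0.037 -0.055] [ 0.015  0.036 -0.045]
-0.04 1098 [-0.01  -0.027 -0.045] [ 0.015  0.026 -0.035]
-0.03 610 [ 0.007 -0.014 -0.035] [ 0.013  0.013 -0.025]
-0.02 626 [ 0.007 -0.014 -0.025] [ 0.013  0.013 -0.015]
-0.01 453 [ 0.007 -0.014 -0.015] [ 0.013  0.013 -0.005]
-0.0 30 [ 0.011 -0.007 -0.005] [ 0.012  0.006 -0.003]
tcp box [ 0.0005106  -0.06485774  0.24836112]
```

With the fingertip at box y=-29 mm the linkage reaches +34 mm, while the leaning cover's edge is at about 41 mm. That clears it.

Call:
step_arm(
  motion=[
    [0,-1.9,-3.6,0,0],
    [0,-1.9,-3.6,5,0],
    [0,-1.9,-3.6,10,0],
    [0,-1.9,-3.6,15,0],
    [0,-1.9,-3.6,18,0],
    [0,-1.9,-3.6,20,0],
    [0,-1.9,-3.6,20.6,0],
    [0,-1.9,-3.6,21,0],
    [0,-1.9,-3.6,21.4,0],
    [0,-1.9,-3.6,21.7,0],
    [0,-1.9,-3.6,21.7,0],
  ],
)

```text
time: 4.8
tool_pos: [0.5686, -0.0093, 0.033]
tcp_rot: [2.969, 1.022, 0.004]
wrist_force: [-1.7, -1.1, 5.3]
width: -0.005
grip_force: 2.5
```

Call:
step_arm(
  motion=[
    [0,0,0,0.2,0],
    [0,0,0,0.2,0],
    [0,0,0,0.2,0],
    [0,0,0,-5,0],
    [0,0,0,-10,0],
    [0,0,0,-15,0],
    [0,0,0,-20,0],
    [0,0,0,-23,0],
    [0,0,0,-23,0],
    [0,0,0,-23,0],
  ],
)

```text
time: 5.8
tool_pos: [0.5683, -0.009, 0.2634]
tcp_rot: [2.969, 1.022, 0.007]
wrist_force: [-0.9, 0.1, -0.4]
width: 0.005
grip_force: 0.0
```

```bash
python3 - <<'E'
from h import *
s=bot.read_state();
b=R.from_euler("z",38,degrees=True).as_matrix()
print("tcp box",(s["tool_pos"]-[.564,.025,0])@b,s["wrist_force"])
p,d,K,Rm,o,c=cam("wrist");cv2.imwrite("pics/w3.png",p[:,:,::-1])
q=((cloud(d,K,Rm,o)-[.564,.025,0])@b).reshape(-1,3)
m=(abs(q[:,1]+.025)<.008)&(q[:,2]<.055)
for x in np.arange(-.024,.025,.006):
    k=m&(abs(q[:,0]-x)<.002);print(round(x,3),k.sum(),q[k].mean(0).round(4)[2] if k.any() else "")
for n in ["scene","side"]:
    p,d,K,Rm,o,c=cam(n)
    q=((cloud(d,K,Rm,o)-[.564,.025,0])@b).reshape(-1,3)
    for z in (.1,.13,.16,.175):
        m=(abs(q[:,0])<.055)&(q[:,1]>.0)&(q[:,1]<.09)&(abs(q[:,2]-z)<.008)
        print(n,"cover",z,m.sum(),np.percentile(q[m],[5,50,95],axis=0).round(3)[:,1] if m.any() else "")
    m=(q[:,1]>.055)&(q[:,1]<.16)&(abs(q[:,0])<.08)&(q[:,2]>.07)&(q[:,2]<.1)
    print("deck",np.percentile(q[m],[1,99],axis=0).round(3))
E
```

```text
tcp box [-0.01753863 -0.02947485  0.26337438] [-0.92530868  0.06600868 -0.37657712]
-0.024 27 0.0321
-0.018 48 0.0333
-0.012 48 0.033
-0.006 49 0.033
-0.0 54 0.0331
0.006 42 0.0347
0.012 42 0.0372
0.018 42 0.0396
0.024 56 0.0413
scene cover 0.1 106 [0.049 0.053 0.057]
scene cover 0.13 114 [0.047 0.05  0.054]
scene cover 0.16 117 [0.044 0.048 0.052]
scene cover 0.175 109 [0.043 0.047 0.052]
deck [[-0.067  0.055  0.071]
 [ 0.059  0.131  0.098]]
side cover 0.1 82 [0.049 0.051 0.054]
side cover 0.13 86 [0.047 0.049 0.051]
side cover 0.16 87 [0.044 0.047 0.05 ]
side cover 0.175 100 [0.044 0.047 0.05 ]
deck [[-0.068  0.055  0.071]
 [ 0.021  0.143  0.088]]
```

The rocker is reset: its -x half is level at 33 mm and the other half is raised. The cover has been open for more than 2 s. Now I go over and behind the cover.

Call:
step_arm(
  motion=[
    [0,1.75,-2,0,0],
    [0,1.75,-6,0,0],
    [0,1.75,-10.5,0,0],
    [0,1.75,-10.7,0,0],
    [0,1.75,-10.7,0,0],
    [0,1.75,-10.7,5,0],
    [0,1.75,-10.7,9,0],
    [0,1.75,-10.7,10.3,0],
    [0,1.75,-10.7,10.3,0],
    [0,1.75,-10.7,10.3,0],
  ],
)

```text
time: 6.95
tool_pos: [0.5164, 0.0856, 0.1594]
tcp_rot: [2.971, 1.021, 0.002]
wrist_force: [0.2, -0.2, 0.9]
width: -0.001
grip_force: 0.0
```

```bash
python3 - <<'E'
from h import *
s=bot.read_state();
b=R.from_euler("z",38,degrees=True).as_matrix()
print("tcp box",(s["tool_pos"]-[.564,.025,0])@b,s["wrist_force"])
p,d,K,Rm,o,c=cam("side");cv2.imwrite("pics/s3.png",cv2.resize(p[90:290,170:490,::-1],None,fx=2.4,fy=2.4))
E
```

```text
tcp box [-0.0002341   0.07706912  0.15935927] [ 0.22886929 -0.22010168  0.91827991]
```

View pics/s3.png

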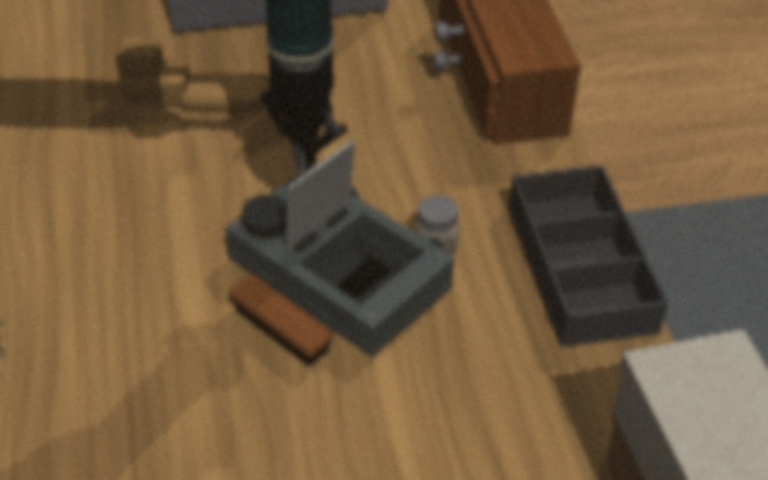

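The side view shows the cover upright at about (320,195) with the gripper behind it at (310,150); tin, brush and jar have not moved. Now I push the cover over along its arc.

Call:
step_arm(
  motion=[
    [0,0,1.0,0,0],
    [0,0,1.8,0,0],
    [0,0,2.8,0,0],
    [0,0,3.7,0.1,0],
    [0,0,4.6,0.3,0],
    [0,0,5.4,0.6,0],
    [0,0,6.2,0.9,0],
    [0,0,7.0,1.35,0],
    [0,0,7.7,1.8,0],
    [0,0,8.4,2.4,0],
  ],
)

```text
time: 8.0
tool_pos: [0.567, 0.0193, 0.1339]
tcp_rot: [2.97, 1.023, -0.0]
wrist_force: [-1.6, 2.2, 0.5]
width: -0.003
grip_force: 1.3
```

```bash
python3 - <<'E'
from h import *
s=bot.read_state();
b=R.from_euler("z",38,degrees=True).as_matrix()
print("tcp box",(s["tool_pos"]-[.564,.025,0])@b,s["wrist_force"]@b)
for n in ["scene","side"]:
    p,d,K,Rm,o,c=cam(n)
    Q=(cloud(d,K,Rm,o)-[.564,.025,0])@b;q=Q.reshape(-1,3);col=p.reshape(-1,3).astype(int)
    for x0 in (-.045,.045):
      for z in (.08,.1,.12,.14,.16):
        m=(abs(q[:,0]-x0)<.012)&(q[:,1]>-.08)&(q[:,1]<.06)&(abs(q[:,2]-z)<.006)
        print(n,x0,z,m.sum(),np.median(q[m],axis=0).round(3)[1] if m.any() else "")
E
```

```text
tcp box [-0.00110807 -0.00635695  0.13385696] [0.11194487 2.68664756 0.54681293]
scene -0.045 0.08 0 
scene -0.045 0.1 7 0.022
scene -0.045 0.12 2 -0.005
scene -0.045 0.14 15 -0.028
scene -0.045 0.16 0 
scene 0.045 0.08 0 
scene 0.045 0.1 8 0.02
scene 0.045 0.12 2 -0.006
scene 0.045 0.14 14 -0.029
scene 0.045 0.16 0 
side -0.045 0.08 11 0.037
side -0.045 0.1 11 0.021
side -0.045 0.12 11 -0.006
side -0.045 0.14 22 -0.03
side -0.045 0.16 0 
side 0.045 0.08 0 
side 0.045 0.1 0 
side 0.045 0.12 8 -0.005
side 0.045 0.14 15 -0.03
side 0.045 0.16 0
```

The cover is following at about 45° with 2.7 N. I continue down and press in.

Call:
step_arm(
  motion=[
    [0,0,0.6,0.6,0],
    [0,0,1.2,1.2,0],
    [0,0,1.7,1.9,0],
    [0,0,2.2,2.7,0],
    [0,0,2.6,3.4,0],
    [0,0,2.9,4.2,0],
    [0,0,3.2,5.0,0],
    [0,0,3.4,5.8,0],
    [0,0,3.6,6.5,0],
    [0,0,3.6,6.9,0],
    [0,0,3.6,7.3,0],
    [0,0,3.6,7.6,0],
    [0,0,3.6,7.8,0],
    [0,0,3.6,7.8,0],
  ],
)

```text
time: 9.5
tool_pos: [0.5899, -0.009, 0.0603]
tcp_rot: [2.969, 1.023, 0.001]
wrist_force: [-10.6, -0.2, 21.8]
width: 0.0
grip_force: 11.4
```

It is at the stop (z=0.0603). I release and lift clear.

Call:
step_arm(
  motion=[
    [0,0,0,-1,0],
    [0,0,0,-3,0],
    [0,0,0,-7,0],
    [0,0,0,-12,0],
    [0,0,0,-17,0],
    [0,0,2,-19,0],
    [0,0,2,-19,0],
    [0,0,2,-19,0],
    [0,0,2,-19,0],
    [0,0,2,-19,0],
    [0,0,2,-19,0],
    [0,0,2,-19,0],
  ],
)

```text
time: 10.7
tool_pos: [0.6007, -0.024, 0.2451]
tcp_rot: [-2.97, -1.023, 0.003]
wrist_force: [0.0, -0.2, -0.8]
width: -0.003
grip_force: 0.0
```

```bash
python3 - <<'E'
from h import *
b=R.from_euler("z",38,degrees=True).as_matrix()
p,d,K,Rm,o,c=cam("wrist");cv2.imwrite("pics/w4.png",p[:,:,::-1])
s=bot.read_state();print(s["tool_pos"],s["wrist_force"])
q=((cloud(d,K,Rm,o)-[.564,.025,0])@b).reshape(-1,3)
for y in (-.06,-.04,-.02,0,.02,.04):
    m=(abs(q[:,0]-.03)<.02)&(abs(q[:,1]-y)<.004);print(y,np.nanmedian(q[m,2]).round(4))
E
```

```text
[ 0.600873   -0.02411285  0.24546122] [ 0.6526848   0.18550623 -0.76835958]
-0.06 0.3243
-0.04 0.3298
-0.02 0.3192
0 0.3321
0.02 0.0677
0.04 0.0677
```

View pics/w4.png

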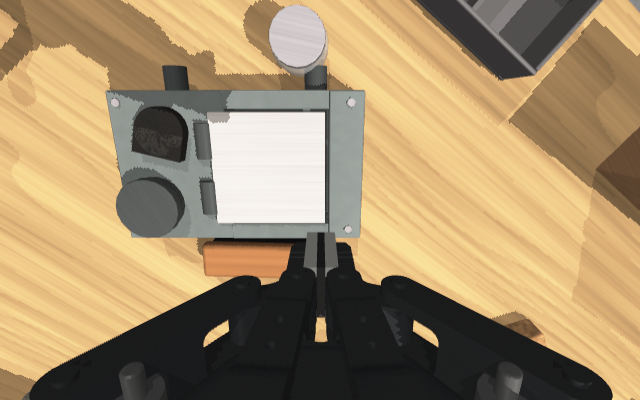

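The cover is shut flat (207–327, 110–223), the tin and heel are where they were, and nothing is touching. I check the free-edge height once, leaving out the gripper's own points, and then hand in.

```bash
python3 - <<'E'
from h import *
b=R.from_euler("z",38,degrees=True).as_matrix()
p,d,K,Rm,o,c=cam("wrist")
q=((cloud(d,K,Rm,o)-[.564,.025,0])@b).reshape(-1,3)
q=q[(q[:,2]<.15)]
h=[np.median(q[(abs(q[:,0]-.03)<.02)&(abs(q[:,1]-y)<.004),2]) for y in (-.06,-.02,.02,.04)]
print(np.round(h,4))
if abs(h[0]-h[3])<.003: print(bot.finish_job())
E
```

```text
[0.068  0.0678 0.0679 0.0677]
the job is handed in; nothing more can be done
None
```

The cover popped open, the rocker is pressed over to reset, and the cover is pushed shut and latched flat with nothing touching it; the job was handed in at about 11 s of the 58 s allowed, and no verdict came back.

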